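# Swing the test bar into line and lock it in the holding fixture

### The arm

A 7-joint arm with a two-finger parallel gripper is mounted at the origin on a cart in front of the work surface, level with it; the furniture and walls round the work are solid. World frame = base frame: x ahead of the robot, y to its left, z up, the work surface at z = 0. Lengths are in m, angles in rad, forces in N, time in s.
With the tool pointing down it reaches from about 0.425 to 0.925 m from the base axis. Payload 6.8 kg.
Tool frame: the origin (TCP) lies on the mounting face of the last link; the fingertips stand 173 mm ahead of it and the grasp point (between the pads) lies 155 mm ahead of it; z points along the fingers, y is the direction in which the jaws open and shut (so a half turn about z gives the same grasp; the last joint's range is limited). The gripper opens to 85 mm and grips with 20 to 120 N. Pads are 22 mm wide; open, the fingers measure 114 mm over their backs; the gripper's body (76 mm by 85 mm) begins 54 mm behind the grasp point. The pads swing forward as they close: fully open they stand 13 mm farther back than shut.
Start: joints at [-1.433, 0.477, 0.022, 1.555, -0.011, 1.109, -0.083], TCP at [0.164, 0.655, 0.405] pointing down, gripper open.
Joint ranges: [-2.96, 2.96], [-0.34, 2.1], [-1.41, 1.46], [0.24, 2.44], [-1.37, 4.51], [0.17, 1.92], [-2.96, 2.96]. Speed limits (rad/s): [2.39, 2.39, 3.14, 3.14, 3.14, 3.14, 3.14].

### API

Orientations are given as a unit quaternion [w, x, y, z].
In Python, from station import sensors, read_camera, bot gives the robot as it stands. The module is installed in compiled form; this text tells all that it offers.
- The arm moves only by the tool play_rows, never from a script. Its argument "commands" is a list of rows, each a list of 4 numbers: the shift along the tool's x, y, z in m, then the turn about the tool's z in degrees. A call has 1 to 20 rows; each row shifts and turns the commanded pose from where the row before left it, along the tool's axes as they then stand; what a row does not reach is not made up. A row lasts 1/10 s, in which the tool goes at most 50 mm and 8.59 degrees, less where a joint would pass 70% of its speed; a pose out of reach is approached as far as the arm can. A call with a gripper value outside its range is refused whole. "claw" is the finger opening in m, from 0 to 0.0854, set as the call begins (left out, the last holds). The fingers move at their own pace and stop on an object; "force" is the grip in N (left out, the last holds). Time passes only in rows, so rows that do not move let the fingers close. It gives the time, the measured TCP pose, the force and the opening at its end, in the units of the state.
- sensors.get_obs(): the state, without advancing time (a new reading comes with each control period).
- read_camera(name): name is "scene" or "side" or "wrist"; returns a dict with "frame" (420x560x3 uint8, blue, green, red), "depth" (420x560 float32, m along the optical axis (not along the pixel's ray), 0 where there is no reading), "fx", "fy", "cx", "cy" (pixels), "rvec" (rotation vector, rad) and "tvec" (3), from world to camera coordinates, as OpenCV has them; the wrist camera has in their place "T_tool_cam" (4x4, takes a point from camera to tool coordinates, whose origin is the TCP and whose axes are the flange's). Camera axes: x right, y down, z forward; pixel columns grow to the right and rows downward; lengths in m; the calibration is good to about 2 mm. A picture is of the moment at which its call begins: read the wrist's pose just before it.
- bot.hand_in(): hands the job in, once; it reports no verdict.
The state is a dict: "t": time; "q": joint angles; "joint_vel": joint speeds; "joint_torque": joint torques, N m; "eef_pos": TCP position; "tool_rot": TCP orientation; "contact_force": force on the tool from outside, world axes, zero at the start; "torque": the same for the moment, N m; "gripper_width": opening from 0.0 (shut) to 1.0 (fully open).
Only numpy, scipy, OpenCV 4.12 (cv2) and the standard library are available. Lean on these libraries where they do the work, as an engineer would, in place of code of your own. Each camera call takes 0.05 s, during which the arm holds its last target.

### The job

Get the metal test bar ready in the holding fixture: swing its free end round, with its other end held by the round post, until the bar lies flush along the fence. Then lift the lockout collar on the leaning lever, push the lever through the blocked part of its gate to the upright position and let the collar drop into the far notch, so that the hook locks the bar in. Do not disturb the things standing around.

Things in the scene. Friction and masses are not known exactly. Their poses are not given: they have to be found in the camera images.
- fixture: Holding fixture: fixed grey plate 230 x 240 x 10 mm, x = -120 to +110 mm. Origin: underside of the plate (plate top z = 10 mm). Axes: x away from the robot, y along the fence, z up; it may be turned. The fence is a steel strip 24 mm high over the plate; its front face is the plane x = 0, from y = -12 to +85 mm. The bar belongs on its -x side.
- hook (a joint): Height in m of the dark steel hook over its closed position. It spans y = 4 to 24 mm of the fixture, reaches over the fence to x = -41 mm, top 95 mm over the bench when open (0.013 to 0.017), then 4 mm or more above the bar. The lever moves it: locked is about 0, its lip then in front of the bar with 3 mm to spare. A bar out of line blocks it and so the lever.
- post (a point): Middle of the round steel post that holds the bar's one end: diameter 18 mm, top 50 mm over the bench. At x = -41, y = -78 mm of the fixture: a bar in line has 2 mm to spare between the post and the fence's plane.
- home (a point): Where the bar's centre is when the bar is in line: x = -15, y = 0, z = 25 mm of the fixture. Axes as the fixture's; the bar's long axis must lie along its y.
- bar_center (a point): Centre (half-way up) of the loose bare-aluminium bar 200 x 30 x 30 mm, 0.3 to 0.6 kg, lying on the plate. y is its long axis. Its -y end stands just behind the post (0 to 20 mm off it); its +y end is swung out towards the robot by 20 to 33 degrees. It slides on the plate with a few newtons.
- collar_bar (a point): Centre of the lockout collar's black cross bar, 26 (x) x 96 (y) x 22 mm (z), on the lever, 118 mm from its pivot when down; z along the lever to its tip, y along the hinge. Pinch it across x, the tool in line with the lever. The lever's cap above, 18 mm wide, ends 39 mm above this point (collar down). Below is a 21 mm sleeve; the gate plates reach 79 mm from the pivot.
- lever_pivot (a point): Pivot of the lever, at x = 50, y = -45, z = 55 mm of the fixture; axes as the fixture's. The lever swings about its y axis.
- lever (a joint): Lever angle in rad: 0 exactly upright, negative leans towards the robot (-x of the fixture); limits -0.64 and +0.13. It starts at -0.60 to -0.46. With the collar down the gate stops it at -0.42; the far notch takes the collar from +0.03 to +0.13, middle 0.08: this is the locked, upright position. It stays where it is left; swinging takes about 0.4 N m (4 N at the cross bar).
- collar (a joint): How far the collar is raised along the lever, in m: 0 down, 0.018 highest. A spring of 4 to 8 N pulls it down. It passes the gate when raised by 12 mm or more, and has to be held up until the lever is at 0.03 or more.
- bottle: Plastic reagent bottle with a blue cap, 68 mm wide, 150 mm high, loose, beside the fixture to the right. Origin under its centre. To be left alone.
- beaker: Glass beaker, 74 mm wide, 84 mm high, loose, to the left of the fixture. Origin under its centre. To be left alone.
- timer: White laboratory timer 64 x 64 x 20 mm, loose, lying to the left of the fixture. Origin under its centre. To be left alone.

How it is judged:
On the way, in this order (a step that is already met when the one before it is completed fails the run):
1. the bar lies flush along the fence while the lever still leans (x of bar_center in the frame of home between -0.004 and 0.004 m and y of bar_center in the frame of home between -0.015 and 0.015 m and z of bar_center in the frame of home below 0.004 m and angle between the y axis of bar_center and the y axis of home, either way round below 0.025 rad and value of joint lever below -0.38 rad and value of joint collar below 0.005 m), for 0.2 s.
2. the collar is raised while the lever still leans (value of joint collar above 0.009 m and value of joint lever below -0.38 rad), for 0.05 s.
3. the lever has been pushed through the gate to upright (value of joint lever above 0.015 rad), for 0.05 s.
At the end, for the whole second after the job is handed in: The bar lies along the fence (centre within 4 mm of home across and 15 mm along the fence, not raised, in line within 1.4 degrees) with the lever at rest; the lever is pushed through to upright (above 0.015 rad) and the collar is down in the far notch (raised by less than 4 mm) (x of bar_center in the frame of home between -0.004 and 0.004 m and y of bar_center in the frame of home between -0.015 and 0.015 m and z of bar_center in the frame of home below 0.004 m and angle between the y axis of bar_center and the y axis of home, either way round below 0.025 rad and value of joint lever above 0.015 rad and value of joint collar below 0.004 m and velocity of joint lever below 0.05 rad/s); the robot touches nothing.
It fails at once if the bottle is pushed by more than 25 mm or tipped (distance of bottle from where it was at the start of the episode above 0.025 m or angle between bottle's own z axis and vertical above 0.35 rad).
It fails at once if the beaker is pushed by more than 25 mm or tipped (distance of beaker from where it was at the start of the episode above 0.025 m or angle between beaker's own z axis and vertical above 0.35 rad).
It fails at once if the timer is pushed by more than 25 mm or tipped (distance of timer from where it was at the start of the episode above 0.025 m or angle between timer's own z axis and vertical above 0.35 rad).
It also fails if it takes over 54 s, if anything falls off the work surface, if the arm or the gripper's body presses on something with over 40 N, if the wrist force passes 120 N, or if a joint passes its speed limit or range.

## Working session

There is one attempt and no reset: what is moved stays moved. The work goes in short steps, Python scripts to look and compute and a tool call to move; the robot and the scene stay as the last step left them, time stands still between calls to the robot, and variables do not carry over. Pictures are saved under pics/ and viewed, and the job is handed in when it is done.

Besides the shell and the picture viewer there is one more tool, called after "Emit:" as name([rows], argument=value, ...), one row to a line, values as JSON. play_rows: Moves the arm, as the interface text tells. Its arguments: {"type":"object","properties":{"commands":{"type":"array"},"claw":{"type":"number"},"force":{"type":"number"}},"required":["commands"]}

```bash
mkdir -p pics; ls; python3 - <<'E'
from station import sensors, read_camera
import cv2,numpy as np
print(sensors.get_obs())
for n in ["scene","side","wrist"]:
    c=read_camera(n); cv2.imwrite(f"pics/{n}0.png",c["frame"])
    np.savez(f"{n}0.npz",**c)
    print(n,{k:v for k,v in c.items() if k not in("frame","depth")})
E
```

```text
pics
{'t': 0.0, 'q': array([-1.43307568,  0.47777051,  0.02233573,  1.55647022, -0.0114748 ,
        1.10928478, -0.08308726]), 'joint_vel': array([ 4.10041592e-05, -1.43337915e-03, -6.33542691e-04,  7.43762396e-04,
        5.23673041e-04, -1.48197064e-03, -1.02646751e-03]), 'joint_torque': array([-1.83826487e-03, -5.96409345e+01,  1.60682950e+00, -2.81213951e+01,
        1.24551091e-02,  8.75659345e-03, -3.69498377e-05]), 'eef_pos': array([0.16418745, 0.65443414, 0.40373728]), 'tool_rot': array([-3.37636798e-05,  1.22576747e-01,  9.92458627e-01, -9.01699891e-04]), 'contact_force': array([-0.32704237,  0.56171582,  0.29416738]), 'torque': array([-0.01924481,  0.00015529, -0.01028245]), 'gripper_width': 1.001651290365479}
scene {'fx': 535.8004861342199, 'fy': 535.8004861342199, 'cx': 274.2824464936016, 'cy': 210.0459708171892, 'rvec': array([ 1.06860975, -2.44445087,  0.97488288]), 'tvec': array([0.39607596, 0.35087977, 1.54653836])}
side {'fx': 544.4217645258583, 'fy': 544.4217645258583, 'cx': 274.9356498023512, 'cy': 218.95017215080176, 'rvec': array([ 2.12054667, -0.5015544 ,  0.29241196]), 'tvec': array([-0.47476528,  0.24779761,  1.20678576])}
wrist {'fx': 336.7724170361925, 'fy': 336.7724170361925, 'cx': 281.3477576821606, 'cy': 208.4645114214079, 'T_tool_cam': array([[ 6.94874829e-04, -9.58012390e-01, -2.86725964e-01,
         7.35584966e-02],
       [ 9.99999741e-01,  6.12212114e-04,  3.77949237e-04,
         5.66080139e-04],
       [-1.86542943e-04, -2.86726153e-01,  9.58012567e-01,
         2.96522125e-02],
       [ 0.00000000e+00,  0.00000000e+00,  0.00000000e+00,
         1.00000000e+00]])}
```

View pics/scene0.png

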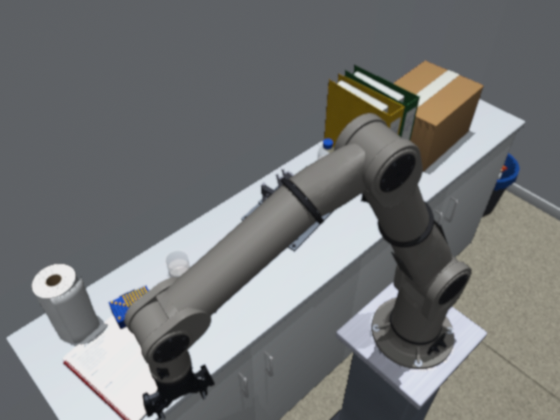

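View pics/side0.png

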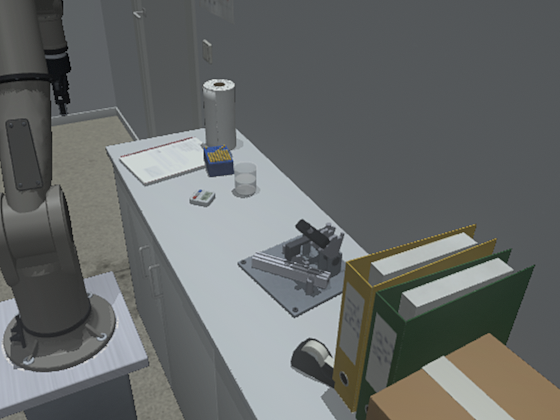

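View pics/wrist0.png

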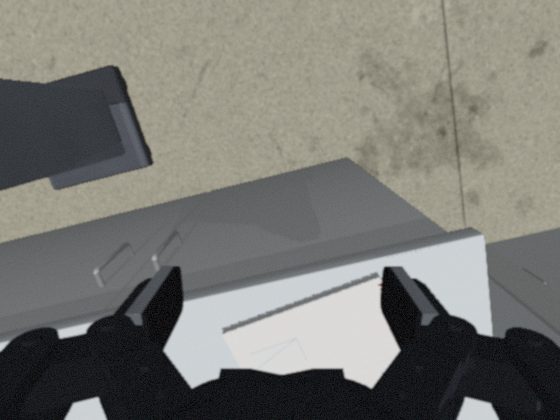

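The side view shows the fixture around (300,265), with the timer at (202,198) and the beaker at (245,180). I'll crop it, then measure.

```bash
cat > h.py <<'E'
import numpy as np,cv2
def Rt(c):
    R=cv2.Rodrigues(np.array(c["rvec"],float))[0]; return R,np.array(c["tvec"],float)
def ray(c,u,v):
    R,t=Rt(c); d=R.T@np.array([(u-c["cx"])/c["fx"],(v-c["cy"])/c["fy"],1.]); return -R.T@t,d
def onz(c,u,v,z):
    o,d=ray(c,u,v); return o+d*(z-o[2])/d[2]
def dep(c):
    R,t=Rt(c); D=c["depth"]; v,u=np.mgrid[:420,:560]
    P=np.stack([(u-c["cx"])/c["fx"]*D,(v-c["cy"])/c["fy"]*D,D],-1)-t
    return P@R
def load(n): return {k:(v if v.ndim else v.item()) for k,v in np.load(n).items()}
E
python3 - <<'E'
from h import *
c=load("side0.npz")
f=c["frame"]
cv2.imwrite("pics/side0z.png",cv2.resize(f[150:340,190:380],(760,760)[:2] if 0 else (600,600),interpolation=cv2.INTER_CUBIC))
P=dep(c)
for n,u,v in [("timer",202,198),("beaker",245,190),("tape",320,365),("plateL",240,263),("plateBot",294,313)]:
    print(n,P[v,u],onz(c,u,v,0.01))
E
```

```text
timer [0.47158106 0.36189351 0.01749068] [0.47551646 0.37338646 0.01      ]
beaker [0.60508745 0.34169244 0.02224614] [0.61344212 0.36029943 0.01      ]
tape [ 0.45087492 -0.3598027   0.03014806] [ 0.46113052 -0.34535842  0.01      ]
plateL [0.44934862 0.03240518 0.01172832] [0.45020689 0.03439064 0.01      ]
plateBot [ 0.48549792 -0.18938938  0.01230643] [ 0.48673909 -0.18732136  0.01      ]
```

View pics/side0z.png

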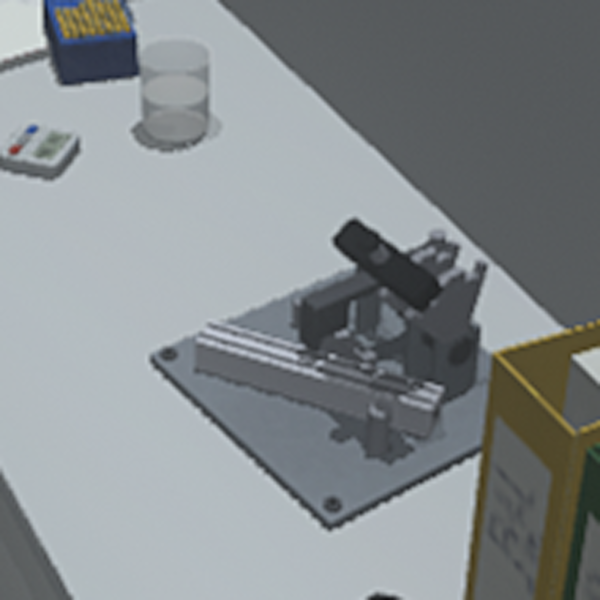

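```bash
cat >> h.py <<'E'
def rows(start_yaw_y, steps):
    """steps: list of (dx,dy,dz world, turn deg); start_yaw_y: world angle(deg) of tool y. tool z down. """
    a=start_yaw_y; out=[]
    for dx,dy,dz,t in steps:
        ty=np.array([np.cos(np.radians(a)),np.sin(np.radians(a))]); tx=np.array([-ty[1],ty[0]])
        d=np.array([dx,dy]); out.append([round(float(d@tx),4),round(float(d@ty),4),round(-dz,4),t]); a-=t
    return out,a
def yaw(q):
    from scipy.spatial.transform import Rotation as R
    M=R.from_quat([q[1],q[2],q[3],q[0]]).as_matrix(); return np.degrees(np.arctan2(M[1,1],M[0,1])),M
E
python3 - <<'E'
from h import *
from station import sensors
o=sensors.get_obs(); y,M=yaw(o["tool_rot"]); print(y,M.round(3))
s=[(.286/9,-.304/9,.045/19,3.5)]*9+[(.123/10,-.45/10,.045/19,3.5)]*10
r,a=rows(y,s); print(r,a)
E
```

```text
75.91741229568355 [[-0.97   0.243 -0.   ]
 [ 0.243  0.97  -0.001]
 [-0.    -0.001 -1.   ]]
[[-0.039, -0.025, -0.0024, 3.5], [-0.0405, -0.0226, -0.0024, 3.5], [-0.0418, -0.0201, -0.0024, 3.5], [-0.0429, -0.0175, -0.0024, 3.5], [-0.0439, -0.0148, -0.0024, 3.5], [-0.0448, -0.0121, -0.0024, 3.5], [-0.0454, -0.0094, -0.0024, 3.5], [-0.0459, -0.0066, -0.0024, 3.5], [-0.0462, -0.0038, -0.0024, 3.5], [-0.0408, -0.0227, -0.0024, 3.5], [-0.0421, -0.0202, -0.0024, 3.5], [-0.0432, -0.0176, -0.0024, 3.5], [-0.0442, -0.0149, -0.0024, 3.5], [-0.045, -0.0122, -0.0024, 3.5], [-0.0457, -0.0094, -0.0024, 3.5], [-0.0462, -0.0066, -0.0024, 3.5], [-0.0465, -0.0038, -0.0024, 3.5], [-0.0466, -0.0009, -0.0024, 3.5], [-0.0466, 0.0019, -0.0024, 3.5]] 9.417412295683548
```

Emit:
play_rows([
  [-0.039,-0.025,-0.0024,3.5],
  [-0.0405,-0.0226,-0.0024,3.5],
  [-0.0418,-0.0201,-0.0024,3.5],
  [-0.0429,-0.0175,-0.0024,3.5],
  [-0.0439,-0.0148,-0.0024,3.5],
  [-0.0448,-0.0121,-0.0024,3.5],
  [-0.0454,-0.0094,-0.0024,3.5],
  [-0.0459,-0.0066,-0.0024,3.5],
  [-0.0462,-0.0038,-0.0024,3.5],
  [-0.0408,-0.0227,-0.0024,3.5],
  [-0.0421,-0.0202,-0.0024,3.5],
  [-0.0432,-0.0176,-0.0024,3.5],
  [-0.0442,-0.0149,-0.0024,3.5],
  [-0.045,-0.0122,-0.0024,3.5],
  [-0.0457,-0.0094,-0.0024,3.5],
  [-0.0462,-0.0066,-0.0024,3.5],
  [-0.0465,-0.0038,-0.0024,3.5],
  [-0.0466,-0.0009,-0.0024,3.5],
  [-0.0466,0.0019,-0.0024,3.5],
  [0,0,0,0],
], claw=0.085)

```text
t: 2.15
eef_pos: [0.5728, -0.1066, 0.451]
tool_rot: [0.002, 0.651, 0.759, -0.001]
contact_force: [0.3, 0.4, -1.1]
gripper_width: 0.998
```

```bash
cat > snap.py <<'E'
import sys
from h import *
from station import sensors, read_camera
tag=sys.argv[1]
for n in sys.argv[2:]:
    o=sensors.get_obs(); c=read_camera(n)
    if n=="wrist":
        _,M=yaw(o["tool_rot"]); T=np.eye(4);T[:3,:3]=M;T[:3,3]=o["eef_pos"]; W=T@c["T_tool_cam"]
        R=W[:3,:3].T; c["rvec"]=cv2.Rodrigues(R)[0].ravel(); c["tvec"]=-R@W[:3,3]
    np.savez(f"{n}{tag}.npz",**c); cv2.imwrite(f"pics/{n}{tag}.png",c["frame"])
print(o["t"],o["eef_pos"].round(4),yaw(o["tool_rot"])[0],o["q"].round(2),o["contact_force"].round(1),o["gripper_width"])
E
python3 snap.py 1 scene side wrist
```

```text
2.25 [ 0.5729 -0.1004  0.45  ] 9.270323745077421 [-0.41  0.32  0.6   1.76 -0.2   1.12  0.42] [-0.9  0.4 -0.8] 0.9925078997275917
```

View pics/wrist1.png

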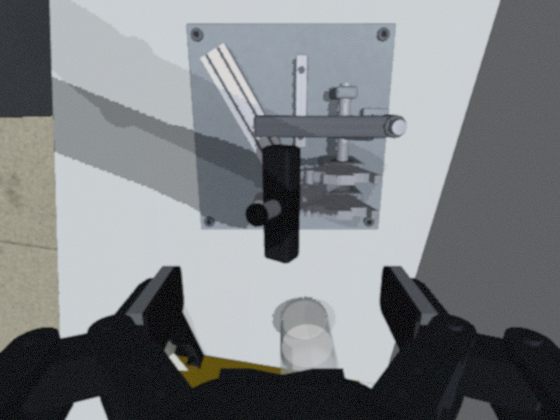

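View pics/scene1.png

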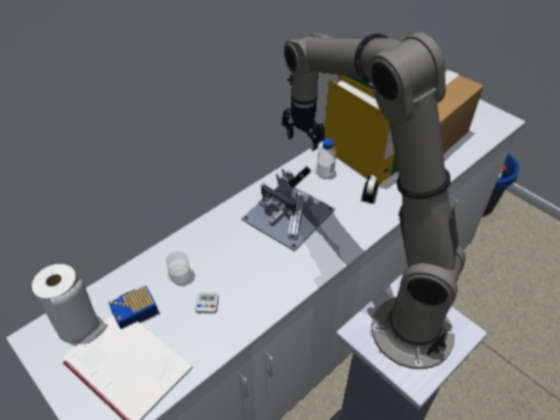

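Wrist image: the plate's corners are near (188,23), (395,23), (202,230) and (379,230). The bar runs from (215,50) down to (265,150), and the lever cap is at (262,212). The bottle is at (305,330).

```bash
cat > fit.py <<'E'
from h import *
from station import sensors
c=load("wrist1.npz"); f=c["frame"]
hsv=cv2.cvtColor(f,cv2.COLOR_BGR2HSV)
g=cv2.cvtColor(f,cv2.COLOR_BGR2GRAY)
m=((g<150)&(g>60)).astype(np.uint8)
# plate edges: fit lines from gradient along scanlines
def edge(pts_dir,rng):
    out=[]
    for (u0,v0,u1,v1) in rng:
        n=80; us=np.linspace(u0,u1,n); vs=np.linspace(v0,v1,n)
        s=cv2.remap(g.astype(np.float32),us.astype(np.float32)[None],vs.astype(np.float32)[None],1)[0]
        s=np.convolve(s,np.ones(5)/5,'same'); d=np.abs(np.gradient(s))[6:-6]; k=d.argmax()+6
        if d.max()>1: out.append(onz(c,us[k],vs[k],.01)[:2])
    return np.array(out)
L=edge(0,[(170,v,214,v) for v in list(range(40,60,3))+list(range(100,215,5))])
Rr=edge(0,[(367,v,410,v) for v in range(50,100,5)]+[(365,v,405,v) for v in range(140,200,5)])
T=edge(0,[(u,10,u,40) for u in range(215,370,5)])
B=edge(0,[(u,215,u,245) for u in list(range(220,255,4))+list(range(305,360,5))])
def line(P):
    vx,vy,x,y=cv2.fitLine(P.astype(np.float32),cv2.DIST_HUBER,0,.001,.001).ravel(); 
    n=np.array([-vy,vx]); r=(P-[x,y])@n; return np.array([x,y]),np.array([vx,vy]),r.std()
for nme,P in zip("LRTB",(L,Rr,T,B)):
    p,d,s=line(P); print(nme,p.round(4),np.degrees(np.arctan2(d[1],d[0])).round(2),"res",s.round(4))
def inter(a,b):
    A=np.c_[a[1],-b[1]]; s=np.linalg.solve(A,b[0]-a[0]); return a[0]+a[1]*s[0]
l=[line(P) for P in (L,Rr,T,B)]
cs=np.array([inter(l[0],l[2]),inter(l[1],l[2]),inter(l[0],l[3]),inter(l[1],l[3])])
mod=np.array([[-.12,.12],[.11,.12],[-.12,-.12],[.11,-.12]])
M,_=cv2.estimateAffinePartial2D(mod,cs); print(cs.round(4)); print("scale",np.hypot(M[0,0],M[1,0]),"yaw",np.degrees(np.arctan2(M[1,0],M[0,0])),"org",M[:,2])
print((mod@M[:,:2].T+M[:,2]-cs).round(4))
E
python3 fit.py
python3 - <<'E'
import cv2
f=cv2.imread("pics/wrist1.png")
cv2.imwrite("pics/w1z.png",cv2.resize(f[10:270,180:410],None,fx=3,fy=3,interpolation=cv2.INTER_CUBIC)[:600] if 0 else cv2.resize(f[10:270,180:410],None,fx=2.3,fy=2.3,interpolation=cv2.INTER_CUBIC))
E
```

```text
L [ 0.4618 -0.0736] -80.79 res 0.0084
R [ 0.689  -0.0399] -80.69 res 0.0035
T [0.5705 0.0638] 9.31 res 0.0001
B [ 0.5728 -0.1766] 8.16 res 0.0024
[[ 0.4429  0.0429]
 [ 0.6693  0.08  ]
 [ 0.4807 -0.1899]
 [ 0.7082 -0.1572]]
scale 0.9950795619492206 yaw 9.007182071745378 org [ 0.5802007  -0.05526267]
[[ 0.0006  0.0011]
 [ 0.0003 -0.0002]
 [ 0.0003 -0.002 ]
 [-0.0012  0.0012]]
```

View pics/w1z.png

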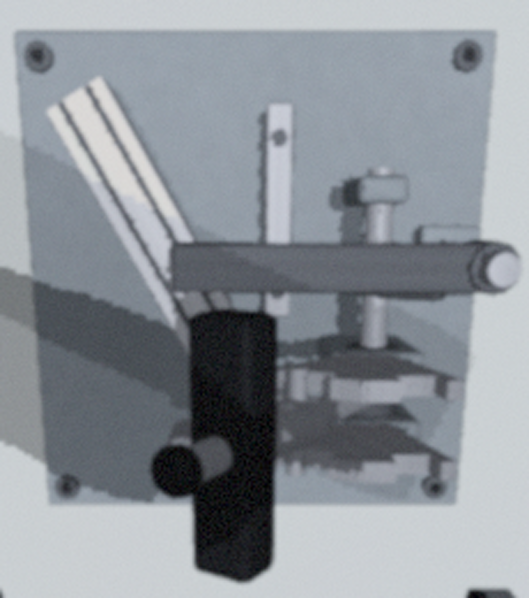

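```bash
cat >> fit.py <<'E'
print("----")
a=np.radians(9.28); ex=np.array([np.cos(a),np.sin(a)]); ey=np.array([-ex[1],ex[0]])
lx=[np.median(P@ex) for P in (L,Rr)]; ly=[np.median(P@ey) for P in (T,B)]
print("width",lx[1]-lx[0],"len",ly[0]-ly[1])
ox=((lx[0]+.12)+(lx[1]-.11))/2; oy=np.mean(ly); O=ox*ex+oy*ey; print("origin",O)
F=lambda p:np.array([(p[:2]-O)@ex,(p[:2]-O)@ey,p[2]])
Z=lambda u,v:(180+u/2.3,10+v/2.3)
for n,u,v,z in [("screwTL",39,56,.012),("TR",467,56,.012),("BL",67,487,.012),("BR",434,487,.012),("fence top",267,104,.034),("fence2",267,240,.034),("bar A",50,108,.04),("bar B",100,78,.04),("bar R low",190,240,.04),("bar L low",172,318,.04),("hook tip",173,243,.095),("hook tip",173,290,.095)]:
    print(n,F(onz(c,*Z(u,v),z)).round(4))
P=dep(c)
# collar bar black pixels depth
Q=(P[...,:2]-O); X=Q@ex; Y=Q@ey; Zz=P[...,2]
for (u,v) in [(195,0)]: pass
for u,v in [(235,330),(235,450),(235,550),(210,450),(175,470),(175,460),(260,400),(75,120),(300,265)]:
    uu,vv=map(int,Z(u,v)); print((u,v),X[vv,uu].round(4),Y[vv,uu].round(4),Zz[vv,uu].round(4))
s=load("side1.npz"); Ps=dep(s)
print("bottle",F(onz(c,300,355,0)),P[345,306],P[310,306])
E
python3 fit.py | sed -n '/----/,$p'
```

```text
----
width 0.22949399519642366 len 0.23925554143829594
origin [ 0.58038966 -0.05581733]
screwTL [-0.1077  0.1079  0.012 ]
TR [0.0963 0.108  0.012 ]
BL [-0.1076 -0.1091  0.012 ]
BR [ 0.0968 -0.1089  0.012 ]
fence top [0.0004 0.0839 0.034 ]
fence2 [0.0012 0.0239 0.034 ]
bar A [-0.0979  0.0814  0.04  ]
bar B [-0.0747  0.0937  0.04  ]
bar R low [-0.0355  0.024   0.04  ]
bar L low [-0.0448 -0.0126  0.04  ]
hook tip [-0.0394  0.0238  0.095 ]
hook tip [-0.0398  0.0051  0.095 ]
(235, 330) -0.0146 -0.0015 0.1677
(235, 450) -0.0145 -0.042 0.1673
(235, 550) -0.0145 -0.0791 0.1675
(210, 450) -0.0229 -0.04 0.1743
(175, 470) -0.0332 -0.0422 0.1899
(175, 460) -0.0332 -0.0395 0.189
(260, 400) -0.006 -0.0251 0.1639
(75, 120) -0.0871 0.0763 0.042
(300, 265) 0.012 0.0153 0.0924
bottle [ 0.01298739 -0.32389586  0.        ] [ 0.62921102 -0.27549034  0.10156613] [ 0.63346468 -0.27319665  0.03556544]
```

The fixture origin is at (0.5804, -0.0558) with yaw 9.28°. Against that frame the fence and hook agree within about 1.5 mm. The bar is swung out about 29°, and the tool is already aligned (tool x = fixture y, tool y = fixture x). Next I'll close the jaws and go down outside the bar's free end.

Emit:
play_rows([
  [0.0295,-0.0275,0,0],
  [0.0295,-0.0275,0,0],
  [0.0295,-0.0275,0,0],
  [0.0295,-0.0275,0,0],
  [0,0,0.04,0],
  [0,0,0.04,0],
  [0,0,0.04,0],
  [0,0,0.04,0],
  [0,0,0.04,0],
  [0,0,0.03,0],
  [0,0,0.02,0],
  [0,0,0,0],
  [0,0,0,0],
], claw=0.0, force=40)

```text
t: 3.6
eef_pos: [0.4451, 0.0001, 0.2005]
tool_rot: [-0.0, 0.646, 0.763, -0.0]
contact_force: [-0.2, -0.7, 0.5]
gripper_width: -0.002
```

```bash
python3 snap.py 2 side wrist; python3 - <<'E'
import cv2
f=cv2.imread("pics/side2.png")
cv2.imwrite("pics/s2z.png",cv2.resize(f[120:340,170:390],(600,600),interpolation=cv2.INTER_CUBIC))
E
```

```text
3.65 [ 0.4455 -0.      0.2011] 9.504555368061208 [-0.46  0.47  0.39  2.26 -0.39  0.47  0.41] [ 0.4 -0.6  0.3] 0.0022667460857276815
```

View pics/s2z.png

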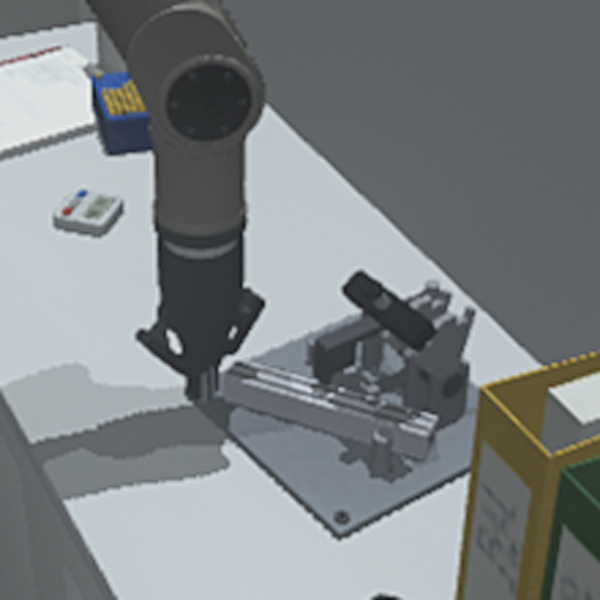

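View pics/wrist2.png

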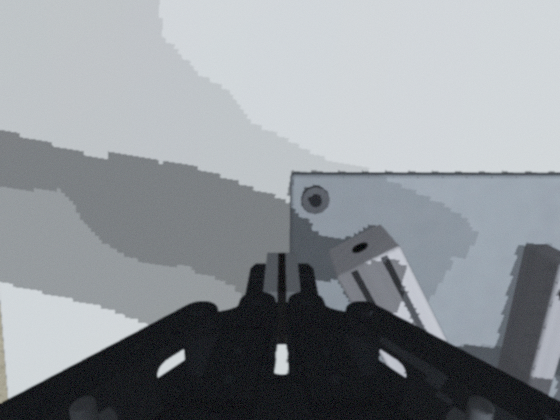

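Emit:
play_rows([
  [0,0,0.006,0],
  [0,0.008,0,0],
  [0,0.008,0,0],
  [0,0.008,0,0],
  [0,0.008,0,0],
  [0,0.008,0,0],
  [0,0.008,0,0],
  [0,0.008,0,0],
  [0,0.008,0,0],
  [0,0,0,0],
])

```text
t: 4.7
eef_pos: [0.5098, 0.0099, 0.1944]
tool_rot: [0.001, 0.647, 0.763, 0.001]
contact_force: [-0.1, 0.4, 1.2]
gripper_width: 0.001
```

```bash
python3 snap.py 3 side wrist
```

```text
4.75 [0.5091 0.0097 0.1944] 9.421216834353837 [-0.45  0.55  0.39  2.12 -0.4   0.54  0.4 ] [-0.   0.7  0.4] 0.0016880158804589078
```

View pics/wrist3.png

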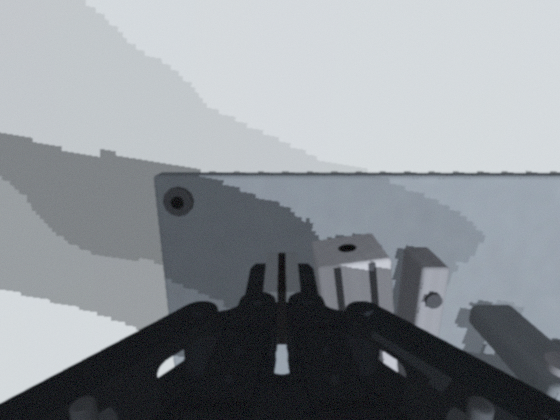

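Emit:
play_rows([
  [0,0.004,0,0],
  [0,0.003,0,0],
  [0,0.003,0,0],
  [0,0,0,0],
])

```text
t: 5.2
eef_pos: [0.5186, 0.0114, 0.1943]
tool_rot: [0.0, 0.647, 0.763, 0.0]
contact_force: [-0.2, 0.8, 0.3]
gripper_width: 0.001
```

Emit:
play_rows([
  [0,0.002,0,0],
  [0,0.001,0,0],
  [0,0.001,0,0],
  [0,0,0,0],
])

```text
t: 5.6
eef_pos: [0.5223, 0.012, 0.1943]
tool_rot: [0.0, 0.647, 0.763, 0.0]
contact_force: [-0.5, 0.3, -0.7]
gripper_width: -0.001
```

```bash
python3 snap.py 4 side wrist
```

```text
5.65 [0.5222 0.0119 0.1943] 9.4145308522556 [-0.45  0.57  0.39  2.09 -0.4   0.55  0.39] [-0.8 -0.1  1. ] -0.0041686554391568474
```

View pics/wrist4.png

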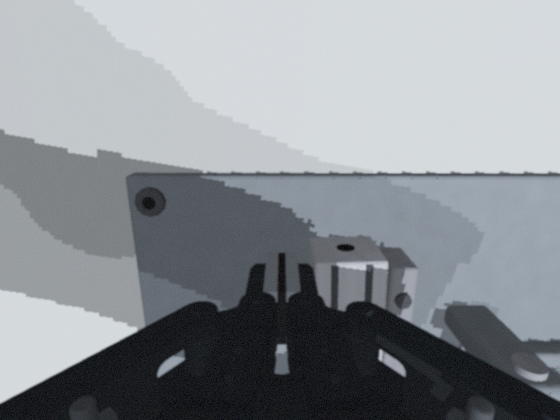

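Emit:
play_rows([
  [0,0.001,0,0],
  [0,0.001,0,0],
  [0,0.001,0,0],
  [0,0,0,0],
])

```text
t: 6.1
eef_pos: [0.5252, 0.0125, 0.1943]
tool_rot: [0.0, 0.647, 0.763, 0.0]
contact_force: [-1.4, 0.7, 0.6]
gripper_width: -0.0
```

Emit:
play_rows([
  [0,0.001,0,0],
  [0,0.001,0,0],
  [0,0,0,0],
])

```text
t: 6.4
eef_pos: [0.5259, 0.0124, 0.194]
tool_rot: [-0.001, 0.647, 0.763, -0.001]
contact_force: [-5.4, 0.7, 4.6]
gripper_width: 0.0
```

```bash
python3 snap.py 5 side wrist
```

```text
6.45 [0.5259 0.0125 0.194 ] 9.397772002295333 [-0.45  0.58  0.39  2.08 -0.4   0.56  0.39] [-5.9 -0.2  4.1] -0.002283222304021618
```

View pics/wrist5.png

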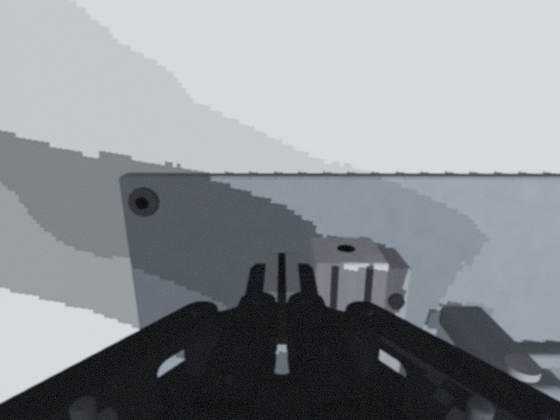

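Emit:
play_rows([
  [0,0.001,0,0],
  [0,0.001,0,0],
  [0,0.001,0,0],
  [0,0,0,0],
  [0,0,0,0],
])

```text
t: 7.0
eef_pos: [0.5269, 0.0124, 0.1936]
tool_rot: [-0.003, 0.647, 0.762, -0.003]
contact_force: [-12.9, -1.0, 9.7]
gripper_width: -0.004
```

```bash
python3 snap.py 6 side; python3 - <<'E'
import cv2
f=cv2.imread("pics/side6.png")
cv2.imwrite("pics/s6z.png",cv2.resize(f[200:340,220:360],(600,600),interpolation=cv2.INTER_CUBIC))
E
```

```text
7.0 [0.5269 0.0124 0.1936] 9.365510738802197 [-0.45  0.58  0.39  2.07 -0.4   0.57  0.39] [-12.9  -1.    9.7] -0.004177941628125042
```

View pics/s6z.png

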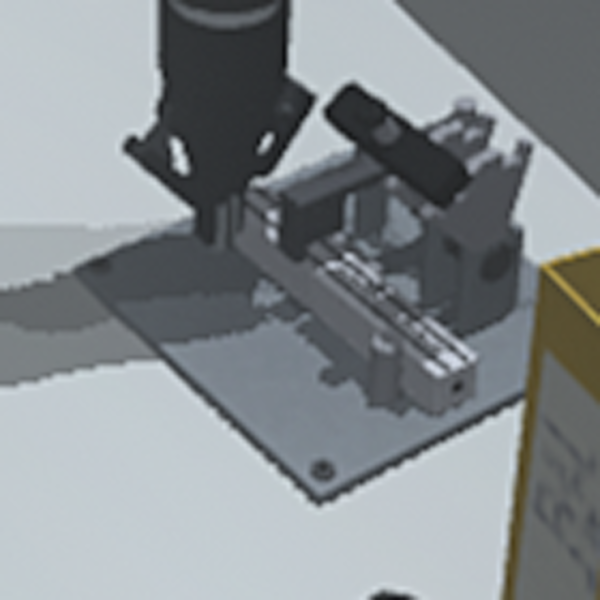

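Emit:
play_rows([
  [0,-0.01,0,0],
  [0,-0.02,0,0],
  [0,0,-0.046,0],
  [0,0,-0.046,0],
  [0,0,-0.046,0],
  [0,0,-0.046,0],
  [0,0,-0.046,0],
  [0,0,-0.026,0],
  [-0.0395,0.018,0,0],
  [-0.0395,0.018,0,0],
  [-0.0395,0.018,0,0],
  [0,0,0,0],
  [0,0,0,0],
])

```text
t: 8.35
eef_pos: [0.5734, -0.101, 0.4502]
tool_rot: [0.001, 0.648, 0.762, -0.0]
contact_force: [-0.2, -0.1, -1.1]
gripper_width: -0.001
```

Emit:
play_rows([
  [0,0,0,0],
  [0,0,0,0],
  [0,0,0,0],
], claw=0.085)

```text
t: 8.65
eef_pos: [0.5729, -0.0987, 0.4504]
tool_rot: [-0.0, 0.646, 0.763, 0.0]
contact_force: [-0.0, 0.2, 0.1]
gripper_width: 0.506
```

```bash
python3 snap.py 7 wrist side; python3 - <<'E'
import cv2
f=cv2.imread("pics/wrist7.png")
cv2.imwrite("pics/w7z.png",cv2.resize(f[10:270,180:410],None,fx=2.3,fy=2.3,interpolation=cv2.INTER_CUBIC))
E
```

```text
8.7 [ 0.573  -0.0989  0.4504] 9.503729449822384 [-0.45  0.32  0.66  1.77 -0.22  1.13  0.44] [ 0.8  0.2 -0.4] 0.594338921410921
```

View pics/w7z.png

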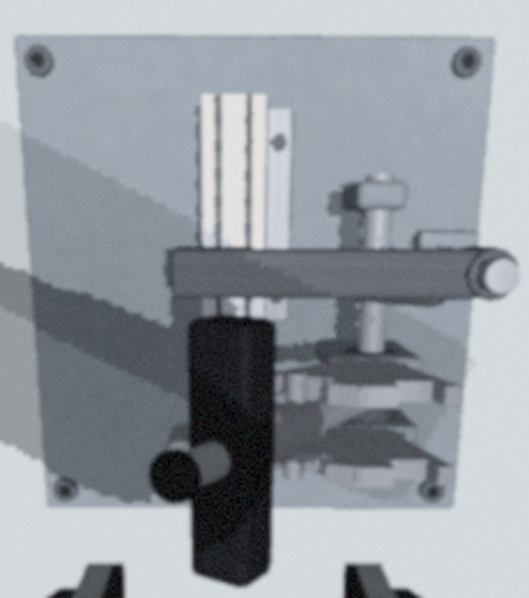

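The bar now lies along the fence, with its top from (200,95) to (267,95) in the crop. I'll measure it, and the cross bar too.

```bash
cat >> h.py <<'E'
O=np.array([.58039,-.05582]); _a=np.radians(9.28); ex=np.array([np.cos(_a),np.sin(_a)]); ey=np.array([-ex[1],ex[0]])
def F(p):
    p=np.asarray(p); q=p[...,:2]-O; return np.stack([q@ex,q@ey,p[...,2]],-1)
E
python3 - <<'E'
from h import *
c=load("wrist7.npz"); Z=lambda u,v:(180+u/2.3,10+v/2.3)
for n,u,v,z in [("scrTL",39,60,.012),("scrTR",466,61,.012),("scrBL",66,489,.012),("scrBR",432,489,.012),("barTL",200,95,.04),("barTR",267,95,.04),("barL",203,245,.04),("barR",267,245,.04),("fTL",268,110,.034),("hook",170,250,.095),("hook",170,297,.095)]:
    print(n,F(onz(c,*Z(u,v),z)).round(4))
P=F(dep(c)); g=c["frame"].max(2)
m=np.zeros(g.shape,bool); m[150:262,260:300]=True
m&=(P[...,2]>.13)&(P[...,2]<.21)&(np.abs(P[...,1]+.045)<.055)
q=P[m]
# cross bar away from cap: |y+.045|>.015
q=q[np.abs(q[:,1]+.045)>.02]
print(len(q),q.min(0),q.max(0))
# top face plane fit x-z
A=np.c_[q[:,0],np.ones(len(q))]
for _ in range(5):
    k=np.linalg.lstsq(A,q[:,2],rcond=None)[0]; r=np.abs(q[:,2]-A@k); A=A[r<.003]; q=q[r<.003]
print("top slope",k,"angle",np.arctan(k[0]),len(q),q.min(0).round(4),q.max(0).round(4))
# cap
mc=np.zeros(g.shape,bool); mc[195:225,240:275]=True; mc&=(P[...,2]>.175); qc=P[mc]; print("cap",qc.mean(0),qc.min(0),qc.max(0))
s=load("side7.npz"); cv2.imwrite("pics/s7z.png",cv2.resize(s["frame"][200:340,220:360],(600,600),interpolation=cv2.INTER_CUBIC))
E
```

```text
scrTL [-0.1077  0.1079  0.012 ]
scrTR [0.0964 0.1085 0.012 ]
scrBL [-0.1071 -0.1087  0.012 ]
scrBR [ 0.097  -0.1078  0.012 ]
barTL [-0.0298  0.0888  0.04  ]
barTR [0.0004 0.089  0.04  ]
barL [-0.0289  0.0236  0.04  ]
barR [0.0015 0.0238 0.04  ]
fTL [0.0012 0.0835 0.034 ]
hook [-0.0403  0.0229  0.095 ]
hook [-0.0406  0.0041  0.095 ]
2340 [-0.02993244 -0.0923204   0.15221342] [0.00026088 0.00252879 0.17072565]
top slope [0.21147837 0.16752851] angle 0.20840770418021262 1003 [-0.0288 -0.0916  0.1597] [-0.0053  0.0025  0.1671]
cap [-0.03135523 -0.04187578  0.18785278] [-0.04153224 -0.05037234  0.17510916] [-0.01490979  0.0326059   0.42080845]
```

View pics/s7z.png

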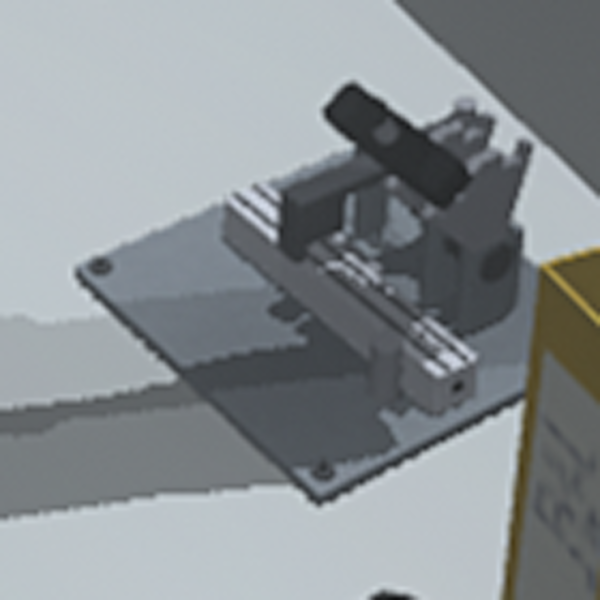

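```bash
python3 - <<'E'
from h import *
s=load("side7.npz"); Z=lambda u,v:(220+u/4.286,200+v/4.286)
for n,u,v,z in [("end topL",430,378,.04),("end topR",477,352,.04),("plate corner bot",320,503,.01),("plate left",78,272,.01),("scr",322,470,.012),("barTopL",228,205,.04)]:
    print(n,F(onz(s,*Z(u,v),z)).round(4))
c=load("wrist7.npz"); P=F(dep(c))[:262]
for y0 in (-.03,-.02,-.01,0):
  print(y0,[ (round(x0,3),P[(abs(P[...,1]-y0)<.006)&(abs(P[...,0]-x0)<.006)][:,2].max(initial=0).round(3)) for x0 in np.arange(-.07,.08,.012)])
E
```

```text
end topL [-0.032  -0.1091  0.04  ]
end topR [ 0.0037 -0.1076  0.04  ]
plate corner bot [-0.1211 -0.1267  0.01  ]
plate left [-0.1188  0.1111  0.01  ]
scr [-0.1061 -0.1091  0.012 ]
barTopL [-0.0296  0.0814  0.04  ]
-0.03 [(np.float64(-0.07), np.float64(0.013)), (np.float64(-0.058), np.float64(0.013)), (np.float64(-0.046), np.float64(0.292)), (np.float64(-0.034), np.float64(0.292)), (np.float64(-0.022), np.float64(0.168)), (np.float64(-0.01), np.float64(0.17)), (np.float64(0.002), np.float64(0.291)), (np.float64(0.014), np.float64(0.291)), (np.float64(0.026), np.float64(0.134)), (np.float64(0.038), np.float64(0.136)), (np.float64(0.05), np.float64(0.135)), (np.float64(0.062), np.float64(0.133)), (np.float64(0.074), np.float64(0.133))]
-0.02 [(np.float64(-0.07), np.float64(0.013)), (np.float64(-0.058), np.float64(0.013)), (np.float64(-0.046), np.float64(0.013)), (np.float64(-0.034), np.float64(0.16)), (np.float64(-0.022), np.float64(0.168)), (np.float64(-0.01), np.float64(0.17)), (np.float64(0.002), np.float64(0.162)), (np.float64(0.014), np.float64(0.122)), (np.float64(0.026), np.float
[... 524 characters left out ...]
loat64(0.013)), (np.float64(0.038), np.float64(0.014)), (np.float64(0.05), np.float64(0.064)), (np.float64(0.062), np.float64(0.013)), (np.float64(0.074), np.float64(0.013))]
0 [(np.float64(-0.07), np.float64(0.013)), (np.float64(-0.058), np.float64(0.014)), (np.float64(-0.046), np.float64(0.091)), (np.float64(-0.034), np.float64(0.159)), (np.float64(-0.022), np.float64(0.168)), (np.float64(-0.01), np.float64(0.171)), (np.float64(0.002), np.float64(0.161)), (np.float64(0.014), np.float64(0.095)), (np.float64(0.026), np.float64(0.094)), (np.float64(0.038), np.float64(0.094)), (np.float64(0.05), np.float64(0.095)), (np.float64(0.062), np.float64(0.094)), (np.float64(0.074), np.float64(0.094))]
```

Emit:
play_rows([
  [0.016,0,0.02,0],
  [0.016,0,0.02,0],
  [0,0,0.03,0],
  [0,0,0.02,0],
  [0,0,0,0],
  [0,0,0,0],
  [0,0,0,0],
  [0,0,0,0],
], claw=0.06)

```text
t: 9.55
eef_pos: [0.5683, -0.0684, 0.3616]
tool_rot: [0.001, 0.647, 0.763, 0.001]
contact_force: [0.3, -0.5, -0.6]
gripper_width: 0.702
```

```bash
python3 snap.py 8 wrist; python3 -c "
from h import *
from station import sensors
print(F(sensors.get_obs()['eef_pos']))"
```

```text
9.55 [ 0.5683 -0.0684  0.3616] 9.404091188305467 [-0.46  0.4   0.61  1.88 -0.28  0.94  0.44] [ 0.3 -0.5 -0.6] 0.702230779298229
[-0.01401025 -0.0103838   0.3614147 ]
```

View pics/wrist8.png

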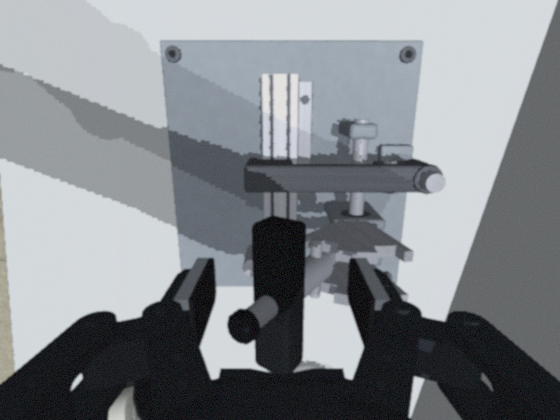

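Emit:
play_rows([
  [0,0,0.02,0],
  [0,0,0.02,0],
  [0,0,0.015,0],
  [0,0,0,0],
])

```text
t: 10.0
eef_pos: [0.5673, -0.0679, 0.3038]
tool_rot: [-0.001, 0.647, 0.763, -0.001]
contact_force: [0.4, 0.3, -0.6]
gripper_width: 0.701
```

Emit:
play_rows([
  [0,0,0,0],
  [0,0,0,0],
  [0,0,0,0],
  [0,0,0,0],
  [0,0,0,0],
], claw=0.02, force=40)

```text
t: 10.5
eef_pos: [0.5678, -0.0686, 0.3065]
tool_rot: [0.0, 0.647, 0.763, 0.0]
contact_force: [-3.9, -1.0, 7.0]
gripper_width: 0.369
```

```bash
cat > zz.py <<'E'
import sys,cv2
t=sys.argv[1]; f=cv2.imread(f"pics/side{t}.png"); cv2.imwrite(f"pics/s{t}z.png",cv2.resize(f[180:320,240:380],(600,600),interpolation=cv2.INTER_CUBIC))
from h import *
from station import sensors
o=sensors.get_obs(); print(F(o['eef_pos']),o["contact_force"].round(1),o["gripper_width"]*85.4)
E
python3 snap.py 9 wrist side; python3 zz.py 9
```

```text
10.55 [ 0.5678 -0.0686  0.3065] 9.390722575317078 [-0.43  0.48  0.57  1.93 -0.34  0.84  0.49] [-3.7 -0.6  6.3] 0.3659882853007969
[-0.01445237 -0.01053607  0.30642771] [-4.6 -0.1  6.4] 31.598142162376107
```

View pics/wrist9.png

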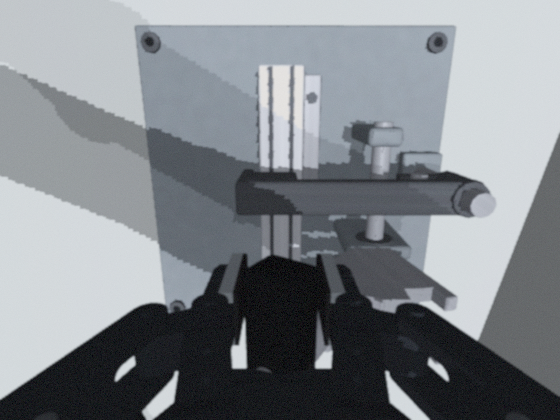

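View pics/s9z.png

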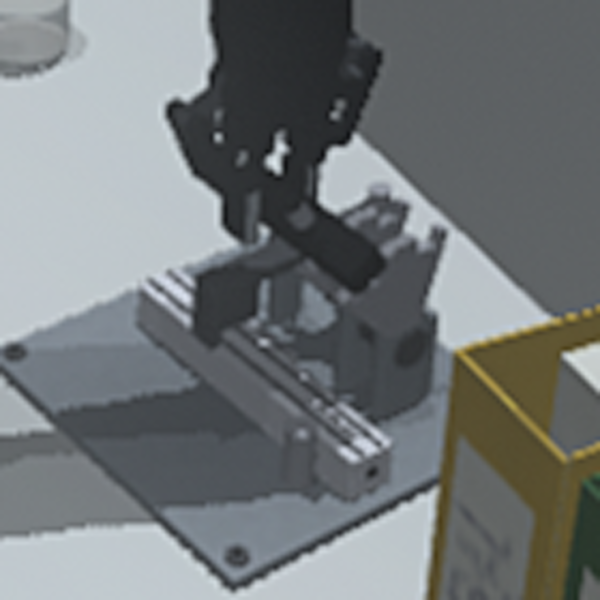

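Emit:
play_rows([
  [0,-0.002,-0.0034,0],
  [0,-0.002,-0.0034,0],
  [0,-0.002,-0.0034,0],
  [0,-0.002,-0.0034,0],
  [0,0,0,0],
  [0,0,0,0],
], force=60)

```text
t: 11.2
eef_pos: [0.5601, -0.0697, 0.319]
tool_rot: [0.0, 0.647, 0.763, 0.0]
contact_force: [3.8, -2.9, -6.8]
gripper_width: 0.36
```

```bash
python3 snap.py 10 wrist side; python3 zz.py 10
```

```text
11.25 [ 0.5602 -0.0696  0.3189] 9.410004641802876 [-0.44  0.45  0.58  1.93 -0.32  0.85  0.48] [ 4.7 -3.5 -6. ] 0.35747186869963377
[-0.02214943 -0.01034769  0.31891933] [ 3.6 -2.3 -6.7] 30.63923935416545
```

View pics/s10z.png

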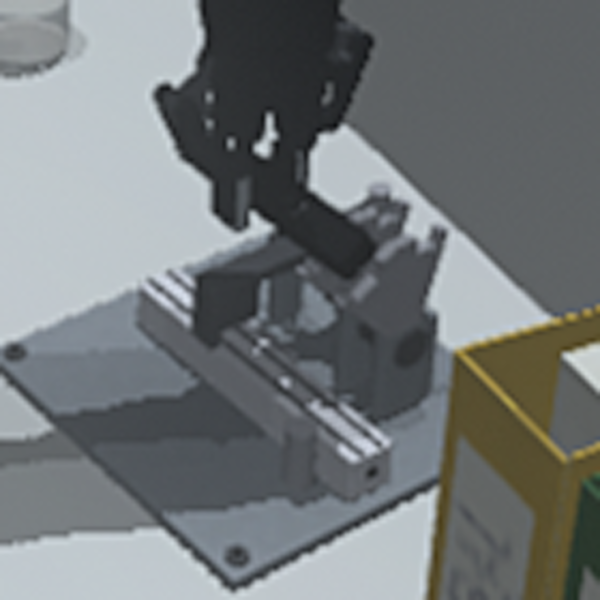

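View pics/wrist10.png

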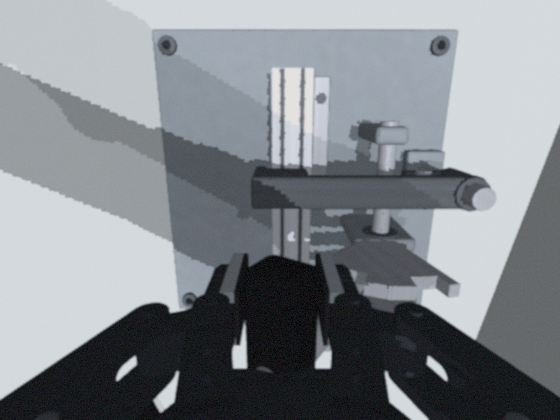

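```bash
python3 - <<'E'
from h import *
th=np.linspace(-.58,.09,17); r=.1327+np.minimum(np.linspace(0,.008,17),.0075)
x=.05+r*np.sin(th); z=.055+r*np.cos(th)
for i in range(16): print(i+1,round(th[i+1],3),[0,round(x[i+1]-x[i],4),round(-(z[i+1]-z[i]),4),0])
E
```

```text
1 -0.538 [0, np.float64(0.0045), np.float64(-0.0034), 0]
2 -0.496 [0, np.float64(0.0046), np.float64(-0.0032), 0]
3 -0.454 [0, np.float64(0.0048), np.float64(-0.003), 0]
4 -0.412 [0, np.float64(0.0049), np.float64(-0.0028), 0]
5 -0.371 [0, np.float64(0.005), np.float64(-0.0026), 0]
6 -0.329 [0, np.float64(0.0052), np.float64(-0.0024), 0]
7 -0.287 [0, np.float64(0.0053), np.float64(-0.0022), 0]
8 -0.245 [0, np.float64(0.0054), np.float64(-0.002), 0]
9 -0.203 [0, np.float64(0.0055), np.float64(-0.0018), 0]
10 -0.161 [0, np.float64(0.0056), np.float64(-0.0015), 0]
11 -0.119 [0, np.float64(0.0056), np.float64(-0.0013), 0]
12 -0.078 [0, np.float64(0.0057), np.float64(-0.0011), 0]
13 -0.036 [0, np.float64(0.0058), np.float64(-0.0008), 0]
14 0.006 [0, np.float64(0.0058), np.float64(-0.0006), 0]
15 0.048 [0, np.float64(0.0059), np.float64(-0.0003), 0]
16 0.09 [0, np.float64(0.0059), np.float64(0.0004), 0]
```

Emit:
play_rows([
  [0,0.0045,-0.0034,0],
  [0,0.0046,-0.0032,0],
  [0,0.0048,-0.003,0],
  [0,0,0,0],
])

```text
t: 11.7
eef_pos: [0.5742, -0.0673, 0.3286]
tool_rot: [0.0, 0.647, 0.763, -0.0]
contact_force: [0.7, -2.9, -7.7]
gripper_width: 0.35
```

Emit:
play_rows([
  [0,0.0049,-0.0028,0],
  [0,0.005,-0.0026,0],
  [0,0,0,0],
])

```text
t: 12.0
eef_pos: [0.5839, -0.0657, 0.3341]
tool_rot: [0.0, 0.647, 0.763, -0.0]
contact_force: [0.8, -4.8, -7.9]
gripper_width: 0.339
```

```bash
python3 snap.py 11 side; python3 zz.py 11
```

```text
12.0 [ 0.5839 -0.0657  0.3341] 9.42293226466064 [-0.44  0.46  0.59  1.87 -0.32  0.9   0.47] [ 0.8 -4.8 -7.9] 0.3394438307528106
[ 0.00183371 -0.01029431  0.33410201] [ 1.6 -4.9 -7.7] 29.40043478859078
```

View pics/s11z.png

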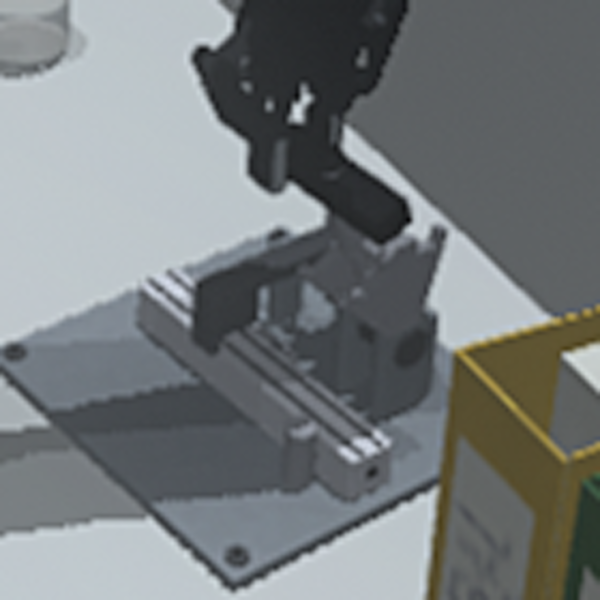

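Emit:
play_rows([
  [0,0.0052,-0.0024,0],
  [0,0.0053,-0.0022,0],
  [0,0.0054,-0.002,0],
  [0,0.0055,-0.0018,0],
  [0,0,0,0],
])

```text
t: 12.55
eef_pos: [0.6062, -0.0619, 0.3432]
tool_rot: [0.002, 0.647, 0.763, 0.001]
contact_force: [3.4, -4.5, -8.1]
gripper_width: 0.314
```

Emit:
play_rows([
  [0,0.0056,-0.0015,0],
  [0,0.0056,-0.0013,0],
  [0,0.0057,-0.0011,0],
  [0,0,0,0],
])

```text
t: 12.95
eef_pos: [0.6227, -0.0592, 0.3468]
tool_rot: [0.001, 0.647, 0.763, 0.001]
contact_force: [3.2, -5.1, -7.3]
gripper_width: 0.291
```

```bash
python3 snap.py 12 side; python3 zz.py 12
```

```text
12.95 [ 0.6227 -0.0592  0.3468] 9.422696690965953 [-0.43  0.51  0.58  1.77 -0.33  0.96  0.45] [ 3.2 -5.1 -7.3] 0.29078536936936866
[ 0.0411732  -0.01018493  0.34686785] [ 2.5 -5.  -8.5] 25.233448354884136
```

View pics/s12z.png

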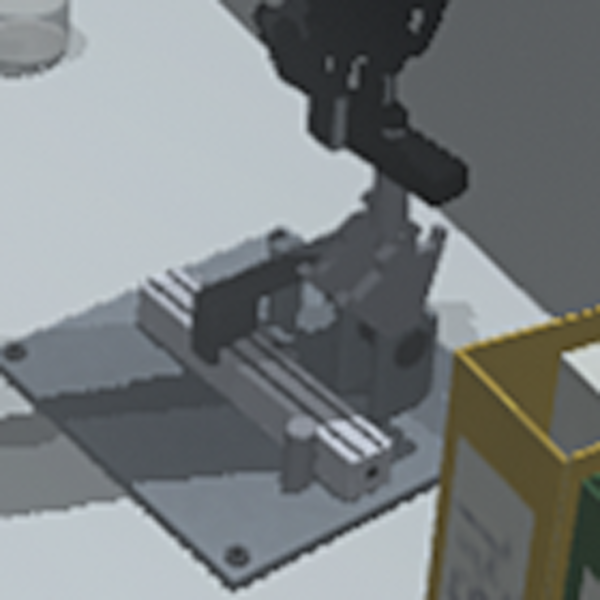

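Emit:
play_rows([
  [0,0.0057,-0.0006,0],
  [0,0.0057,-0.0003,0],
  [0,0.005,0,0],
  [0,0.004,0,0],
  [0,0,0,0],
  [0,0,0,0],
])

```text
t: 13.6
eef_pos: [0.6387, -0.057, 0.345]
tool_rot: [-0.004, 0.647, 0.762, -0.004]
contact_force: [-8.6, -5.8, -7.0]
gripper_width: 0.287
```

```bash
python3 snap.py 13 side scene wrist; python3 zz.py 13
```

```text
13.7 [ 0.6387 -0.057   0.345 ] 9.353160145349383 [-0.42  0.54  0.58  1.72 -0.34  0.99  0.45] [-9.  -7.1 -7. ] 0.29415515121710445
[ 0.05731947 -0.01060933  0.34505665] [-9.6 -6.4 -6.7] 24.871467050914386
```

View pics/s13z.png

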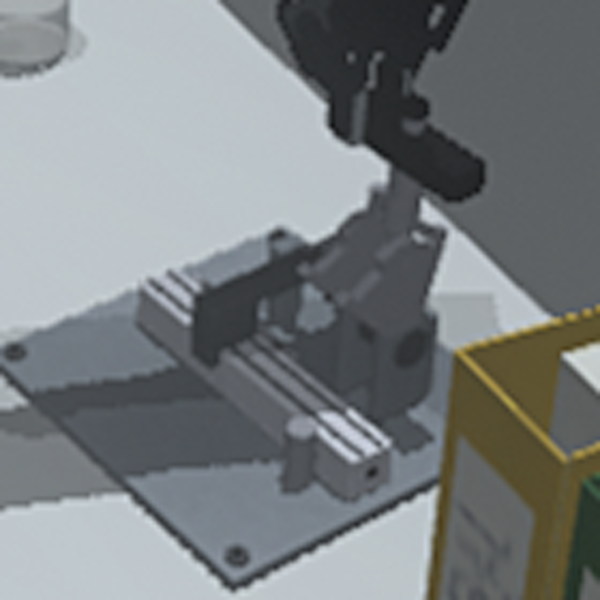

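Emit:
play_rows([
  [0,0.002,0,0],
  [0,0.002,0,0],
  [0,0,0,0],
  [0,0,0,0],
], force=35)

```text
t: 14.15
eef_pos: [0.6412, -0.0568, 0.3442]
tool_rot: [-0.006, 0.647, 0.762, -0.006]
contact_force: [-13.4, -6.5, -6.6]
gripper_width: 0.289
```

```bash
python3 snap.py 14 wrist side; python3 zz.py 14
```

```text
14.2 [ 0.6412 -0.0568  0.3442] 9.328709689112674 [-0.42  0.55  0.58  1.72 -0.34  1.    0.45] [-13.7  -6.7  -5.7] 0.2961326860588681
[ 0.0598668  -0.01071067  0.34419334] [-12.8  -6.4  -5.9] 24.69377888269044
```

View pics/wrist14.png

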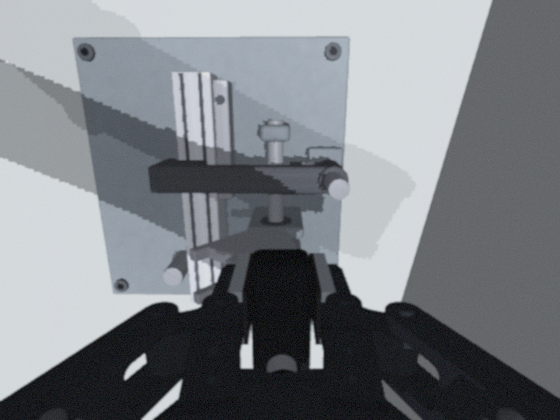

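```bash
python3 - <<'E'
from h import *
from station import sensors
o=sensors.get_obs(); y,M=yaw(o["tool_rot"]); p=o["eef_pos"]+.153*M[:,2]; q=F(p); print(M[:,2],q, np.arctan2(q[0]-.05,q[2]-.055), np.hypot(q[0]-.05,q[2]-.055))
s=load("side14.npz")
E
```

```text
[-1.66965074e-02 -6.26976371e-04 -9.99860407e-01] [ 0.0573302 -0.0103934  0.1912147] 0.05376173322993997 0.1364117918981704
```

Emit:
play_rows([
  [0,0.002,0,0],
  [0,0.002,0,0],
  [0,0,0,0],
])

```text
t: 14.55
eef_pos: [0.6446, -0.0563, 0.3438]
tool_rot: [-0.007, 0.647, 0.762, -0.006]
contact_force: [-14.4, -6.5, -4.7]
gripper_width: 0.289
```

```bash
python3 - <<'E'
from h import *
from station import sensors
o=sensors.get_obs(); y,M=yaw(o["tool_rot"]); p=o["eef_pos"]+.153*M[:,2]; q=F(p); print(o["contact_force"],q, np.arctan2(q[0]-.05,q[2]-.055), np.hypot(q[0]-.05,q[2]-.055))
E
```

```text
[-14.35953655  -6.50828615  -4.69168642] [ 0.06041587 -0.01043024  0.19086716] 0.0765125256906721 0.13626583055521344
```

Emit:
play_rows([
  [0,0,0,0],
  [0,0,0,0],
  [0,0,0,0],
  [0,0,0,0],
  [0,0,0,0],
], claw=0.055)

```text
t: 15.05
eef_pos: [0.6498, -0.0542, 0.3477]
tool_rot: [0.0, 0.646, 0.763, 0.001]
contact_force: [-0.6, 0.6, -0.8]
gripper_width: 0.646
```

```bash
python3 snap.py 15 wrist side; python3 zz.py 15
```

```text
15.1 [ 0.6496 -0.0543  0.3475] 9.442660962738701 [-0.42  0.55  0.58  1.7  -0.35  1.    0.45] [ 0.3 -0.2  0.3] 0.6438105393187408
[ 0.06845023 -0.0097671   0.34740414] [-0.2 -0.8  0.3] 54.693920319828905
```

View pics/s15z.png

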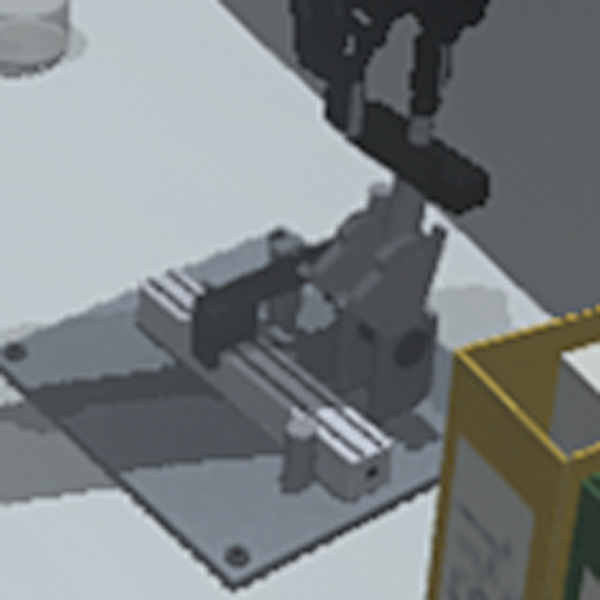

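View pics/wrist15.png

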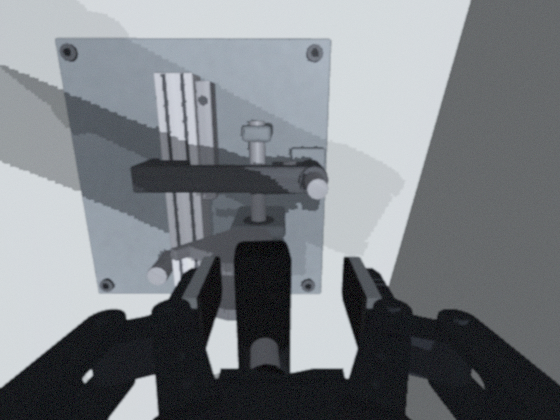

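Emit:
play_rows([
  [0,0,-0.02,0],
  [0,0,-0.03,0],
  [0,0,-0.04,0],
  [0,0,-0.04,0],
  [0,-0.03,0,0],
  [0,-0.03,0,0],
  [0,0,0,0],
  [0,0,0,0],
])

```text
t: 15.95
eef_pos: [0.5899, -0.0645, 0.4776]
tool_rot: [0.0, 0.647, 0.763, 0.001]
contact_force: [0.2, 0.3, -0.1]
gripper_width: 0.643
```

```bash
python3 snap.py 16 wrist side scene; python3 zz.py 16; python3 - <<'E'
from h import *
f=cv2.imread("pics/wrist16.png"); cv2.imwrite("pics/w16z.png",cv2.resize(f[10:270,180:410],None,fx=2.3,fy=2.3,interpolation=cv2.INTER_CUBIC))
c=load("wrist16.npz"); P=F(dep(c))[:265]
m=(abs(P[...,0]-.06)<.04)&(P[...,2]>.14)&(P[...,2]<.26)&(P[...,1]>-.1)&(P[...,1]<.01)
q=P[m]; print(len(q))
for y0 in np.arange(-.09,.005,.008):
    k=q[abs(q[:,1]-y0)<.004]
    if len(k): print(y0.round(3),k.min(0).round(4),k.max(0).round(4),np.median(k,0).round(4))
E
```

```text
16.05 [ 0.5908 -0.0638  0.4771] 9.470493807914998 [-0.5   0.32  0.65  1.7  -0.21  1.19  0.37] [-0.3 -0.5 -0.5] 0.6418916200476711
[ 0.00908023 -0.00965134  0.47700299] [-0.2 -0.4 -0.1] 54.98342656772028
2741
-0.074 [ 0.0466 -0.0705  0.171 ] [ 0.0468 -0.0701  0.1723] [ 0.0467 -0.0703  0.1716]
-0.066 [ 0.0464 -0.0692  0.1706] [ 0.0603 -0.0621  0.1873] [ 0.05   -0.0637  0.1845]
-0.058 [ 0.0465 -0.062   0.1683] [ 0.0601 -0.054   0.1863] [ 0.0513 -0.0582  0.1847]
-0.05 [ 0.0462 -0.0539  0.1414] [ 0.0704 -0.046   0.2117] [ 0.0506 -0.05    0.1846]
-0.042 [ 0.0464 -0.046   0.14  ] [ 0.0725 -0.038   0.2146] [ 0.0578 -0.0409  0.1927]
-0.034 [ 0.0463 -0.038   0.168 ] [ 0.0734 -0.03    0.2135] [ 0.0597 -0.0349  0.1847]
-0.026 [ 0.0462 -0.03    0.1673] [ 0.0733 -0.022   0.1866] [ 0.0582 -0.026   0.1843]
-0.018 [ 0.0464 -0.022   0.1694] [ 0.0724 -0.0141  0.1872] [ 0.058  -0.0179  0.1845]
-0.01 [ 0.0462 -0.014   0.1676] [ 0.0733 -0.006   0.187 ] [ 0.0582 -0.01    0.1845]
-0.002 [ 0.0464 -0.0059  0.1667] [0.0731 0.002  0.1868] [ 0.0578 -0.0018  0.1842]
```

View pics/w16z.png

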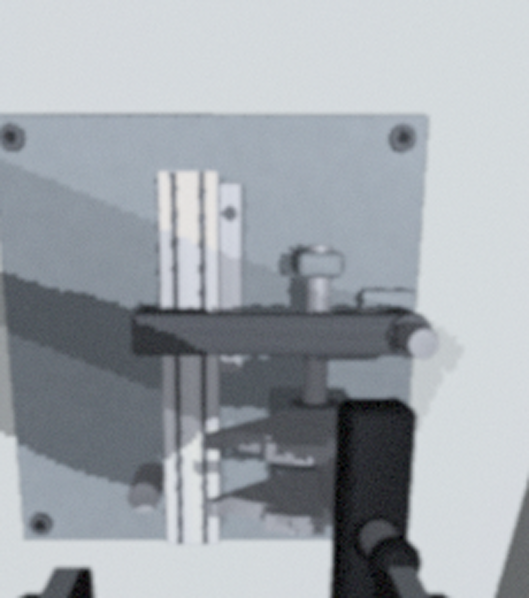

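View pics/s16z.png

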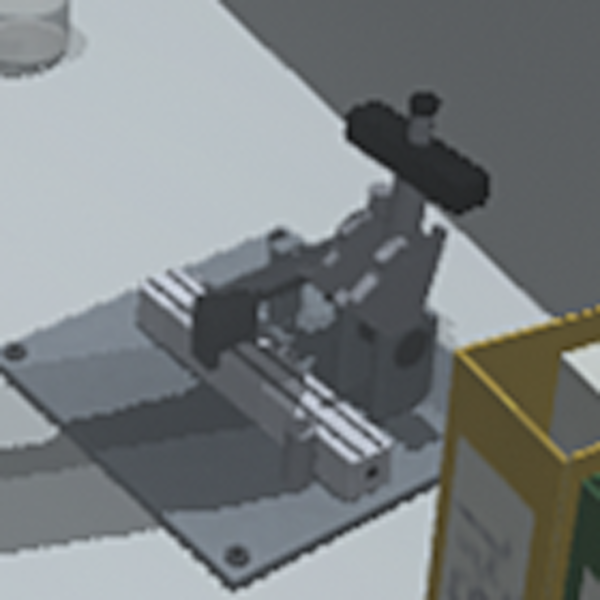

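View pics/scene16.png

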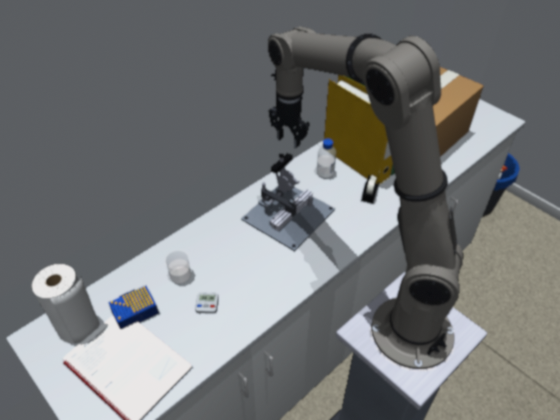

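```bash
python3 - <<'E'
from h import *
c=load("wrist16.npz"); Z=lambda u,v:(180+u/2.3,10+v/2.3)
for n,u,v,z in [("scrTL",11,137,.012),("scrTR",402,137,.012),("scrBL",40,524,.012),("barTL",158,171,.04),("barTR",218,171,.04),("barBL",167,543,.04),("barBR",218,543,.04),("fence",219,184,.034)]:
    print(n,F(onz(c,*Z(u,v),z)).round(4))
E
```

```text
scrTL [-0.1081  0.1077  0.012 ]
scrTR [0.0964 0.1084 0.012 ]
scrBL [-0.1077 -0.109   0.012 ]
barTL [-0.0292  0.0895  0.04  ]
barTR [0.0006 0.0896 0.04  ]
barBL [-0.029  -0.1094  0.04  ]
barBR [ 0.     -0.1093  0.04  ]
fence [0.0009 0.0838 0.034 ]
```

```bash
python3 -c "
from station import bot; print(bot.hand_in())"
```

```text
the job is handed in; nothing more can be done
None
```

The bar is flush along the fence and locked in, and I handed the job in after about 16 s on the robot's clock, of the 54 s allowed. The hand-in gives no verdict.

**What I did:** I pushed the bar's free end against the fence with the shut fingers, up to about 16 N. I then pinched the cross bar on the side nearer the hook, because the tool can only point straight down and the leaning cap would have been in the way at the middle. I lifted the collar about 15 mm or more, carried the lever through the gate to upright, opened the jaws and drew clear.

**Last checks, from the wrist camera:**
- **Bar:** its centre is about 1 mm from home across the fence. It is about 10 mm from home along it, towards the post, within the 15 mm limit. The bar is in line within 0.2°.
- **Lever and collar:** the lever is at about +0.08 rad. The cross bar's top is at 184.5 mm, against about 183.6 mm expected with the collar fully down, so the collar is in the far notch.
- **Hook:** the side view shows it lowered over the bar.
- **Bottle, beaker and timer:** they look unmoved in the camera views.
- **Robot:** it is clear of everything, with force readings near zero.

None of the checks failed. The smallest margin is the bar's place along the fence, about 5 mm, with measurements agreeing within about 2 mm.

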